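# Shut the guard and start the glass grinder

### The job

Start the wet lap grinder: push its raised splash guard down with the fingertips until it is fully shut, and only then press the square button on the control desk all the way down, hold it there a moment, and let it come up again as you withdraw. Press lightly throughout, no harder than 30 N. Do not press the mushroom-headed or the round button, pick nothing up, and leave the glasses, tools and other loose things where they are.

Things in the scene. Friction and masses are not known exactly. Their poses are not given: they have to be found in the camera images.
- lap_grinder: wet lap grinder, fixed to the bench: a green square pan 270 x 270 mm, 85 mm high, open on top, with a flat grinding disc inside; it stands on the left or the right, the control desk on the other side. Origin at the centre of its underside; x points to the hinge side (away from the robot, within 0.2 rad of world x), z up. It carries the guard.
- guard (a joint): angle (rad) of the splash guard, a stiff flat green sheet 270 x 270 mm, 5 mm thick, hinged along the far top edge of the pan. 0 = shut, lying flat on the pan (top face at 91 mm above the bench); grows as the near edge rises; it starts between 0.4 and 0.75. The hinge is stiff: the guard stays at any angle; pushing the middle down takes about 2 to 6 N and it meets a hard stop at 0.
- guard_middle (a point): the middle of the guard's top (outer) face, 135 mm from the hinge line; its x axis points along the sheet to the hinge, z out of the top face
- guard_hinge (a point): the middle of the hinge line, 85.5 mm above the bench; y runs along the hinge line. With the guard shut the guard's middle lies 135 mm from here towards the robot and 5 mm higher.
- desk: control desk, fixed: an aluminium block 200 x 300 mm, 40 mm high, origin at the centre of its underside, x away from the robot (yaw within 0.25 rad), y along its length. Three button boxes stand in a row along y (85 mm apart, 45 mm beyond the desk's centre line, in any order); a tumbler and a steel cone stand on the nearer half.
- start_box: fixed white base (56 x 56 x 12 mm, on the desk) of the square start button, with that button; origin at the centre of its underside
- start (a joint): travel (m) of the start button, the SQUARE black button, 34 x 34 mm, flat top: 0 = up, 0.006 = fully down. Moves straight down; spring: 1.5 N to start moving, 5 N fully down; springs back up when let go.
- start_top (a point): centre of the square start button's top face (about 65 mm above the bench when up); moves with it
- stop (a joint): travel (m) of the stop button, black, a wide round MUSHROOM head 48 mm across: 0 = up, 0.006 = fully down. Same spring as the start button. Must not be pressed.
- stop_top (a point): centre of the top of the stop button, same height as the start button's
- water (a joint): travel (m) of the water button, black, a small plain ROUND button 28 mm across: 0 = up, 0.006 = fully down. Same spring as the start button. Must not be pressed.
- water_top (a point): centre of the top of the water button, same height as the start button's
- tumbler: loose clear glass tumbler, 72 mm across, 85 mm high, on the near half of the desk; origin at the centre of its underside
- cone: loose steel cone, 60 mm across, 52 mm high, on the near half of the desk; origin at the centre of its underside
- goblet: loose green glass, 66 mm across, 110 mm high, on the bench; origin at the centre of its underside
- paste: loose jar of polishing paste, 68 mm across, 75 mm high, on the bench; origin at the centre of its underside
- stone: loose dressing stone 150 x 50 x 25 mm, on the bench; origin at the centre of its underside
- flange: loose flat steel ring 90 mm across, 12 mm thick, on the bench near the robot; origin at the centre of its underside
- spanner: loose steel spanner 170 mm long lying on the bench near the robot; its long axis is x

How it is judged:
By the outcome, as a careful person would: the job done as asked, in the order asked, and still so for the second after the job is handed in, with the robot touching nothing.
It also fails if it takes over 48 s, if anything falls off the work surface, if the arm or the gripper's body presses on something with over 40 N, if the wrist force passes 120 N, or if a joint passes its speed limit or range.

### The arm

A 6-joint arm with a two-finger parallel gripper is mounted at the origin on the work surface. World frame = base frame: x ahead of the robot, y to its left, z up, the work surface at z = 0. Lengths are in m, angles in degrees, forces in N, time in s.
With the tool pointing down it reaches from about 0.35 to 0.875 m from the base axis. Payload 4.2 kg.
Tool frame: the origin (TCP) lies at the very end of the fingers, on their centre line; the grasp point (between the pads) lies 19 mm behind it; y points along the fingers, z is the direction in which the jaws open and shut, and the axes are right-handed (so a half turn about y gives the same grasp; the last joint's range is limited). The gripper opens to 87 mm and grips with 3 to 60 N. Pads are 19 mm wide; open, the fingers measure 117 mm over their backs; the gripper's body (75 mm by 190 mm) begins 51 mm behind the grasp point.
Start: joints at [86.15, 22.042, 0.453, 0, -68.411, -14.817], TCP at [0.2, 0.592, 0.223] pointing down, gripper open.
Joint ranges: [-179.83, 179.83], [-69.29, 118.12], [-61.27, 80.66], [-181.25, 117.63], [-171.15, -9.14], [-177.46, 177.46]. Speed limits (degrees/s): [159.86, 159.86, 180, 180, 180, 180].

### API

Orientations are given as a 3x3 rotation matrix whose columns are the frame's x, y, z axes.
In Python, from station import r, eyes gives the robot as it stands.
- The arm moves only by the tool play_rows, never from a script. Its argument "deltas" is one flat list of numbers, 5 for each row, row after row: the closure in counts, from 0 (fully open) to 255 (shut), then the shift along the tool's x, y, z in mm, then the turn about the tool's y in rad. In form: [claw, tx, ty, tz, roll, claw, tx, ty, tz, roll, ...]. A call has exactly 10 rows; each row shifts and turns the commanded pose from where the row before left it, along the tool's axes as they then stand; what a row does not reach is not made up. A row lasts 1/10 s, in which the tool goes at most 50 mm and 8.59 degrees, less where a joint would pass 70% of its speed; a pose out of reach is approached as far as the arm can. A call is refused whole if a number of a shift passes 50 or a number of a turn 0.15, either way. A call with a gripper value outside its range is refused whole. The fingers move at their own pace and stop on an object; the grip force is fixed at half the most. Time passes only in rows, so rows that do not move let the fingers close, or fill a call up. It gives the time, the measured TCP pose, the force and the opening at its end, in the units of the state.
- r.sense(): the state, without advancing time (a new reading comes with each control period).
- eyes.capture(name): name is "scene" or "side" or "wrist"; returns a dict with "img" (400x640x3 uint8, blue, green, red), "vfov" (degrees; the focal length in pixels is half the picture's height over the tangent of half this angle, whatever the lens; pixels are square), "cx", "cy" (the principal point, pixels), "distortion" ([k1, k2, p1, p2, k3] as OpenCV has them; the pictures are not rectified), "R" (3x3) and "t" (3): a world point X has camera coordinates R X + t; the wrist camera has in their place "tool_from_camera" (4x4, takes a point from camera to tool coordinates, whose origin is the TCP and whose axes are the tool frame's). Camera axes: x right, y down, z forward; pixel columns grow to the right and rows downward; lengths in m; the calibration is good to about 2 mm. A picture is of the moment at which its call begins: read the wrist's pose just before it. There is no depth.
- r.finish_job(): hands the job in, once; it reports no verdict.
The state is a dict: "time_s": time; "joints": joint angles; "joint_velocities": joint speeds; "effort": joint torques, N m; "tcp_pos": TCP position; "ee_rot": TCP orientation; "wrist_force": force on the tool from outside, world axes, zero at the start; "moment": the same for the moment, N m; "gripper_width": opening from 0.0 (shut) to 1.0 (fully open).
Only numpy, scipy, OpenCV 4.12 (cv2) and the standard library are available. Lean on these libraries where they do the work, as an engineer would, in place of code of your own. Each camera call takes 0.05 s, during which the arm holds its last target.

## Working session

There is one attempt and no reset: what is moved stays moved. The work goes in short steps, Python scripts to look and compute and a tool call to move; the robot and the scene stay as the last step left them, time stands still between calls to the robot, and variables do not carry over. Pictures are saved under pics/ and viewed, and the job is handed in when it is done.

Besides the shell and the picture viewer there is one more tool, called after "Call:" as name(argument=value, ...) on one line, values as JSON. play_rows: Moves the arm, as the interface text tells. Its arguments: {"type":"object","properties":{"deltas":{"type":"array","items":{"type":"number"}}},"required":["deltas"]}

```bash
ls; mkdir -p pics
python3 - <<'E'
from station import r, eyes
import cv2,pickle
s=r.sense();print(s)
d={}
for n in ["scene","side","wrist"]:
    c=eyes.capture(n);d[n]=c;cv2.imwrite(f"pics/{n}0.png",c["img"]);print(n,{k:v for k,v in c.items() if k!="img"})
pickle.dump((s,d),open("cap0.pkl","wb"))
E
```

```text
pics
{'time_s': 0.0, 'joints': array([ 8.61509896e+01,  2.20925295e+01,  3.79291305e-01, -3.03446948e-02,
       -6.84098900e+01, -1.48176899e+01]), 'joint_velocities': array([-3.06724461e-02,  1.77393754e-05,  3.05774992e-02, -3.41788732e-02,
        3.90081426e-04, -4.35064176e-02]), 'effort': array([ 9.96076560e-04, -3.90672147e+01,  1.87403798e+01,  4.21970129e+00,
        1.09106980e-02, -1.95507823e-04]), 'tcp_pos': array([0.19980994, 0.59156464, 0.22143412]), 'ee_rot': array([[-9.47333917e-01, -6.35599146e-04, -3.20246850e-01],
       [ 3.20247472e-01, -2.11103781e-03, -9.47331568e-01],
       [-7.39300717e-05, -9.99997570e-01,  2.20340673e-03]]), 'wrist_force': array([-0.47708539, -0.43305464, -0.90238369]), 'moment': array([0.03163797, 0.01786261, 0.005104  ]), 'gripper_width': 1.000325297980045}
scene {'vfov': 50.07765413584715, 'cx': 323.14513464987033, 'cy': 199.39283995740527, 'distortion': array([-0.06816259,  0.        ,  0.        ,  0.        ,  0.        ]), 'R': array([[ 0.54961631,  0.83533712,  0.01156738],
       [ 0.78431121, -0.51117596, -0.35150401],
       [
[... 306 characters left out ...]
, -0.01411849],
       [ 0.58728986,  0.42242921, -0.69039423],
       [-0.54896584, -0.41890336, -0.72329557]]), 't': array([ 0.28257422, -0.26475992,  1.40771623])}
wrist {'vfov': 61.08812920372289, 'cx': 314.558311318036, 'cy': 198.19316463795974, 'distortion': array([-0.03054442,  0.        ,  0.        ,  0.        ,  0.        ]), 'tool_from_camera': array([[ 2.20597075e-04,  9.55618410e-01,  2.94607207e-01,
        -8.16176471e-02],
       [ 9.57187719e-04, -2.94607281e-01,  9.55617933e-01,
        -1.61353543e-01],
       [ 9.99999518e-01,  7.11878792e-05, -9.79695710e-04,
         2.35755278e-04],
       [ 0.00000000e+00,  0.00000000e+00,  0.00000000e+00,
         1.00000000e+00]])}
```

View pics/scene0.png

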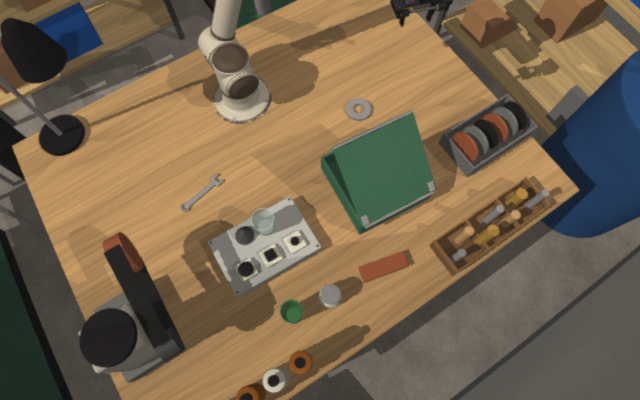

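View pics/side0.png

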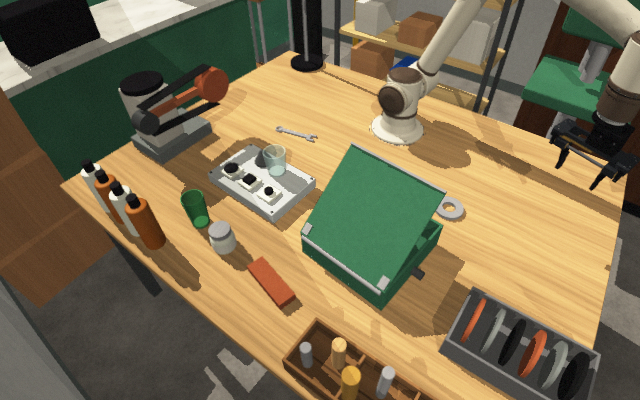

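View pics/wrist0.png

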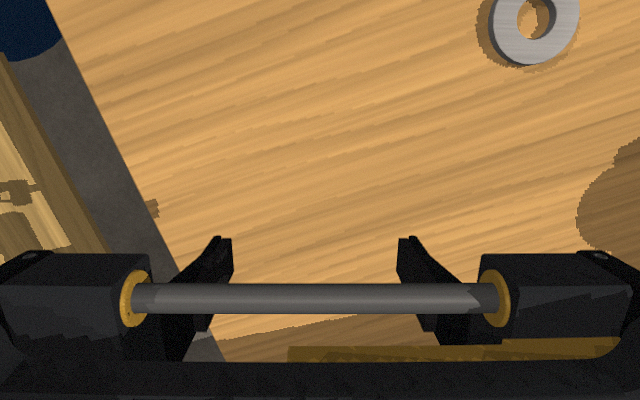

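The scene picture shows the grinder on the left (+y) at about (380,170), the desk at about (265,245), and its buttons at (247,269), (271,255) and (294,241). I'll zoom in.

Run:
```python
import cv2,pickle
s,d=pickle.load(open("cap0.pkl","rb"))
def crop(n,x0,y0,x1,y1,f,o):
    cv2.imwrite(o,cv2.resize(d[n]["img"][y0:y1,x0:x1],None,fx=f,fy=f,interpolation=cv2.INTER_CUBIC))
crop("scene",195,185,335,305,5,"pics/sc_desk.png")
crop("side",200,135,330,230,6,"pics/si_desk.png")
crop("scene",310,100,450,240,4,"pics/sc_gr.png")
crop("side",290,130,460,310,3.3,"pics/si_gr.png")
```

```text
(no output)
```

View pics/sc_desk.png

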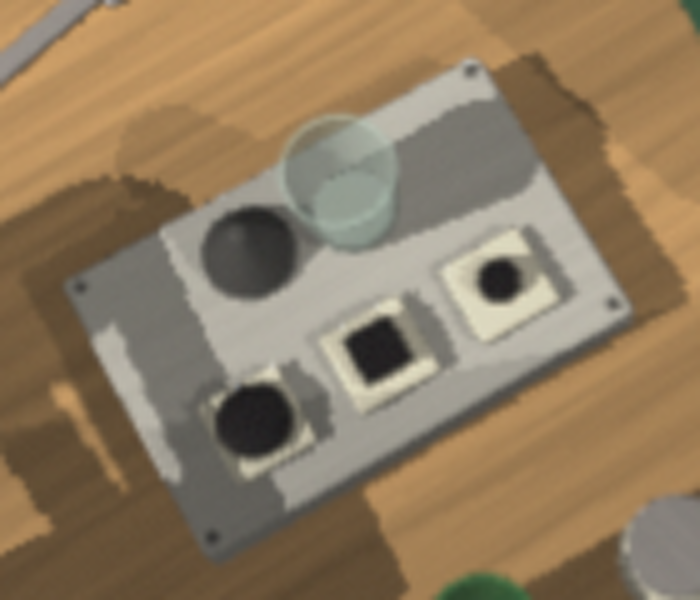

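View pics/si_desk.png

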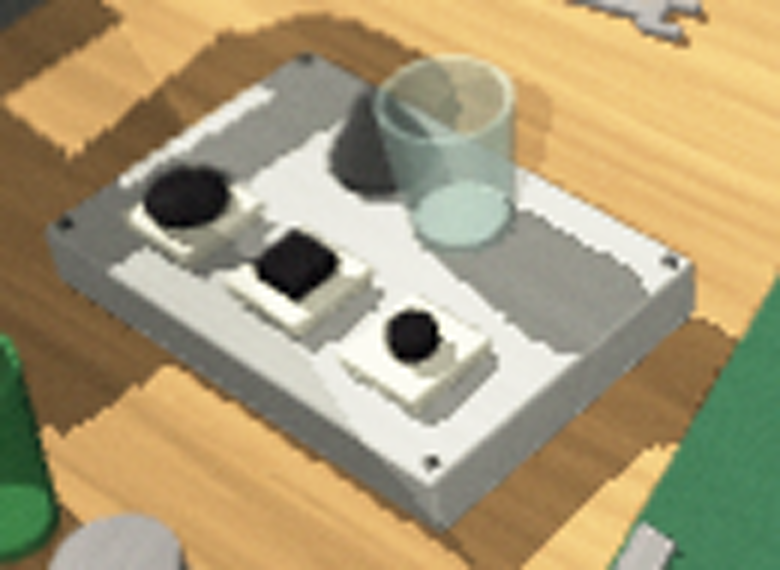

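View pics/sc_gr.png

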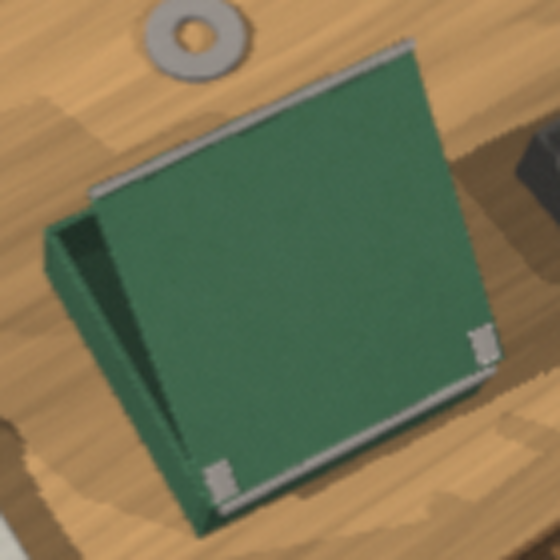

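View pics/si_gr.png

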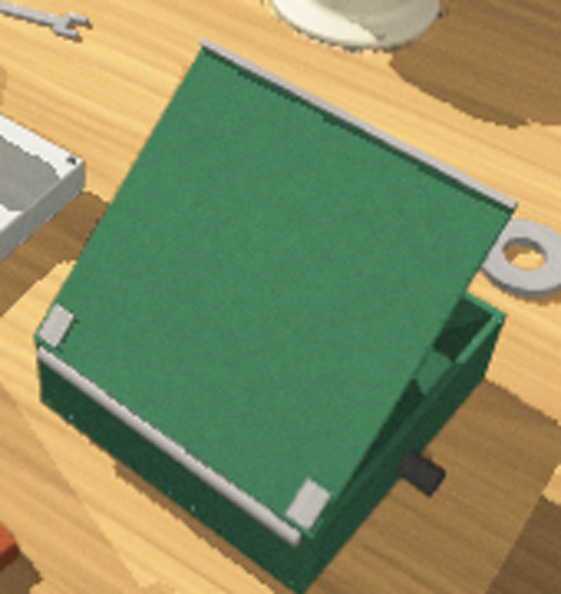

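```bash
cat > h.py <<'E'
import numpy as np,cv2
def K(c):
    f=200/np.tan(np.radians(c["vfov"]/2)); return np.array([[f,0,c["cx"]],[0,f,c["cy"]],[0,0,1]])
def ray(c,u,v):
    p=cv2.undistortPoints(np.array([[[u,v]]],float),K(c),c["distortion"])[0,0]
    R=c["R"];d=R.T@np.array([p[0],p[1],1]);return -R.T@c["t"],d/np.linalg.norm(d)
def tri(a,b):
    A=np.zeros((3,3));B=np.zeros(3)
    for o,d in (a,b):
        P=np.eye(3)-np.outer(d,d);A+=P;B+=P@o
    X=np.linalg.solve(A,B);res=[np.linalg.norm((np.eye(3)-np.outer(d,d))@(X-o)) for o,d in(a,b)]
    return X,max(res)
def atz(a,z): o,d=a;return o+d*(z-o[2])/d[2]
E
python3 - <<'E'
import pickle;from h import *
np.set_printoptions(precision=4,suppress=True)
s,d=pickle.load(open("cap0.pkl","rb"))
def S(n,x0,y0,f,u,v): return ray(d[n],(u+.5)/f-.5+x0,(v+.5)/f-.5+y0)
D={"square":((379,350),(296,263),.065),"water":((498,279),(412,334),.065),"stop":((257,419),(187,195),.065),"tumblerrim":((340,168),(446,97),.125),
"screwA":((80,287),(305,60),.04),"screwB":((471,70),(669,261),.04),"screwC":((613,303),(432,461),.04),"screwD":((211,538),(66,223),.04)}
for k,(a,b,z) in D.items():
    A=S("scene",195,185,5,*a);B=S("side",200,135,6,*b);print(k,*tri(A,B),atz(A,z)[:2],atz(B,z)[:2])
G={"free-":((92,193),(203,43)),"free+":((413,43),(515,206)),"hinge-":((222,512),(40,352)),"hinge+":((495,370),(298,541))}
X={}
for k,(a,b) in G.items():
    A=S("scene",310,100,4,*a);B=S("side",290,130,3.3,*b);X[k],e=tri(A,B);print(k,X[k],e)
h=(X["hinge-"]+X["hinge+"])/2;f=(X["free-"]+X["free+"])/2;v=f-h;print(h,f,v,np.linalg.norm(v),np.arctan2(v[2],np.hypot(*v[:2])),"yaw",np.degrees(np.arctan2(-v[1],-v[0])))
w=X["free+"]-X["free-"];print(np.linalg.norm(w),np.degrees(np.arctan2(-w[0],w[1])));w=X["hinge+"]-X["hinge-"];print(np.linalg.norm(w),np.degrees(np.arctan2(-w[0],w[1])))
E
```

```text
square [ 0.5782 -0.2115  0.0608] 0.0004457295114884158 [ 0.5789 -0.2114] [ 0.5815 -0.2078]
water [ 0.5802 -0.1274  0.06  ] 0.0009800490517199202 [ 0.5806 -0.1275] [ 0.5845 -0.1238]
stop [ 0.5756 -0.295   0.0633] 0.000914004960062454 [ 0.5752 -0.2946] [ 0.5777 -0.2934]
tumblerrim [ 0.4888 -0.1767  0.1283] 0.0007889401180162226 [ 0.4869 -0.1761] [ 0.4869 -0.1798]
screwA [ 0.4374 -0.3472  0.0417] 0.0008421601303954872 [ 0.436 -0.347] [ 0.4369 -0.349 ]
screwB [ 0.4486 -0.0668  0.0427] 0.00143250634279413 [ 0.4462 -0.0657] [ 0.4479 -0.0689]
screwC [ 0.6276 -0.074   0.0428] 0.0007637104485929997 [ 0.6263 -0.0733] [ 0.6268 -0.0761]
screwD [ 0.6167 -0.3547  0.0415] 0.00011775027454118193 [ 0.6163 -0.3548] [ 0.616  -0.3562]
free- [0.4638 0.0846 0.2619] 0.001214469612917332
free+ [0.4886 0.3517 0.2619] 0.0006337930920085883
hinge- [0.6691 0.0741 0.0809] 0.00010918585008079936
hinge+ [0.6929 0.3237 0.0816] 0.00032931987026857954
[0.681  0.1989 0.0813] [0.4762 0.2181 0.2619] [-0.2048  0.0192  0.1807] 0.2737849591001474 0.720695644579179 yaw -5.362662191835104
0.26818280881082174 -5.303921884453582
0.2506643903157431 -5.442401342679393
```

The square button is the middle one, at about (0.580, -0.210). The guard's yaw is about -5.35° and its angle about 0.72, with the hinge middle near (0.678, 0.199). Sizes and heights match the figures given. I'll go above the guard, 170 mm from the hinge, with the jaws shut and parallel to the hinge.

Call:
play_rows(deltas=[255,0,-42,0,-0.1165,255,0,-42,0,-0.1165,255,-28,0,28,0,255,-28,0,28,0,255,-28,0,28,0,255,-28,0,28,0,255,-28,0,28,0,255,-28,0,28,0,255,-28,0,28,0,255,-28,0,28,0])

```text
time_s: 1.15
tcp_pos: [0.4029, 0.3468, 0.3064]
ee_rot: [[-0.996, -0.0, -0.092], [0.092, -0.0, -0.996], [0.0, -1.0, 0.0]]
wrist_force: [0.3, 0.7, 0.9]
gripper_width: 0.171
```

Call:
play_rows(deltas=[255,-26,0,26,0,255,-26,0,26,0,255,-26,0,26,0,255,-25,0,26,0,255,-15,0,18,0,255,0,12,0,0,255,0,12,0,0,255,0,12,0,0,255,0,5,0,0,255,0,0,0,0])

```text
time_s: 2.15
tcp_pos: [0.5076, 0.2163, 0.2643]
ee_rot: [[-0.996, -0.002, -0.091], [0.091, -0.001, -0.996], [0.002, -1.0, 0.002]]
wrist_force: [-0.2, -0.5, 0.3]
gripper_width: 0.006
```

Run:
```python
from station import r, eyes
import cv2
s=r.sense();print(s["time_s"],s["tcp_pos"],s["wrist_force"],s["gripper_width"])
c=eyes.capture("side");cv2.imwrite("pics/side1.png",c["img"])
```

```text
2.15 [0.50756831 0.2163181  0.2642516 ] [-0.16409981 -0.45199597  0.33578994] 0.005639616830498394
```

View pics/side1.png

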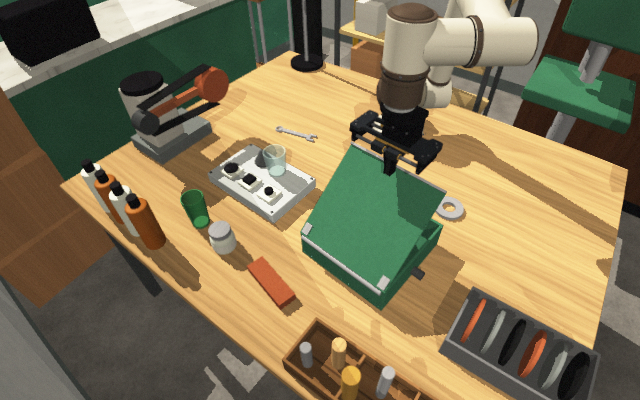

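The side view shows the closed fingertips at about (390,172), just above the sheet and short of its free edge. I'll descend slowly.

Call:
play_rows(deltas=[255,0,5,0,0,255,0,5,0,0,255,0,5,0,0,255,0,5,0,0,255,0,5,0,0,255,0,5,0,0,255,0,5,0,0,255,0,5,0,0,255,0,5,0,0,255,0,5,0,0])

```text
time_s: 3.2
tcp_pos: [0.5085, 0.2159, 0.2152]
ee_rot: [[-0.996, 0.0, -0.093], [0.093, 0.0, -0.996], [-0.0, -1.0, -0.0]]
wrist_force: [1.3, 0.2, 1.8]
gripper_width: 0.008
```

Call:
play_rows(deltas=[255,0,7,0,0,255,0,7,0,0,255,0,7,0,0,255,0,7,0,0,255,0,7,0,0,255,0,7,0,0,255,0,7,0,0,255,0,7,0,0,255,0,7,0,0,255,0,7,0,0])

```text
time_s: 4.2
tcp_pos: [0.5084, 0.2159, 0.1449]
ee_rot: [[-0.996, -0.0, -0.093], [0.093, -0.0, -0.996], [0.0, -1.0, 0.0]]
wrist_force: [0.1, -0.7, 1.6]
gripper_width: 0.002
```

Call:
play_rows(deltas=[255,0,5,0,0,255,0,5,0,0,255,0,5,0,0,255,0,5,0,0,255,0,5,0,0,255,0,5,0,0,255,0,5,0,0,255,0,5,0,0,255,0,3,0,0,255,0,2,0,0])

```text
time_s: 5.2
tcp_pos: [0.5083, 0.2158, 0.1001]
ee_rot: [[-0.996, -0.0, -0.093], [0.093, -0.0, -0.996], [0.0, -1.0, 0.0]]
wrist_force: [-0.6, -1.6, 1.1]
gripper_width: 0.001
```

Call:
play_rows(deltas=[255,0,1,0,0,255,0,1,0,0,255,0,1,0,0,255,0,1,0,0,255,0,1,0,0,255,0,1,0,0,255,0,1,0,0,255,0,1,0,0,255,0,0,0,0,255,0,0,0,0])

```text
time_s: 6.2
tcp_pos: [0.5086, 0.2159, 0.0924]
ee_rot: [[-0.996, 0.0, -0.093], [0.093, 0.0, -0.996], [-0.0, -1.0, -0.0]]
wrist_force: [0.9, 0.4, 0.2]
gripper_width: 0.006
```

Call:
play_rows(deltas=[255,0,0.5,0,0,255,0,0,0,0,255,0,0.5,0,0,255,0,0,0,0,255,0,0,0,0,255,0,0,0,0,255,0,0,0,0,255,0,0,0,0,255,0,0,0,0,255,0,0,0,0])

```text
time_s: 7.2
tcp_pos: [0.5086, 0.216, 0.0916]
ee_rot: [[-0.996, 0.0, -0.093], [0.093, 0.0, -0.996], [-0.0, -1.0, -0.0]]
wrist_force: [1.4, 0.0, 0.4]
gripper_width: 0.008
```

Call:
play_rows(deltas=[255,0,0.3,0,0,255,0,0,0,0,255,0,0.3,0,0,255,0,0,0,0,255,0,0.2,0,0,255,0,0,0,0,255,0,0,0,0,255,0,0,0,0,255,0,0,0,0,255,0,0,0,0])

```text
time_s: 8.2
tcp_pos: [0.5086, 0.216, 0.0909]
ee_rot: [[-0.996, 0.0, -0.093], [0.093, 0.0, -0.996], [-0.0, -1.0, -0.0]]
wrist_force: [1.0, -0.4, 4.1]
gripper_width: 0.004
```

Run:
```python
from station import r, eyes
import cv2
s=r.sense();print(s["time_s"],s["tcp_pos"],s["wrist_force"],s["gripper_width"])
c=eyes.capture("side");cv2.imwrite("pics/side2.png",cv2.resize(c["img"][100:340,250:510],None,fx=2.4,fy=2.4,interpolation=2))
```

```text
8.2 [0.50855908 0.21598519 0.09094928] [ 0.98854693 -0.36520922  4.08765901] 0.003818834868203174
```

View pics/side2.png

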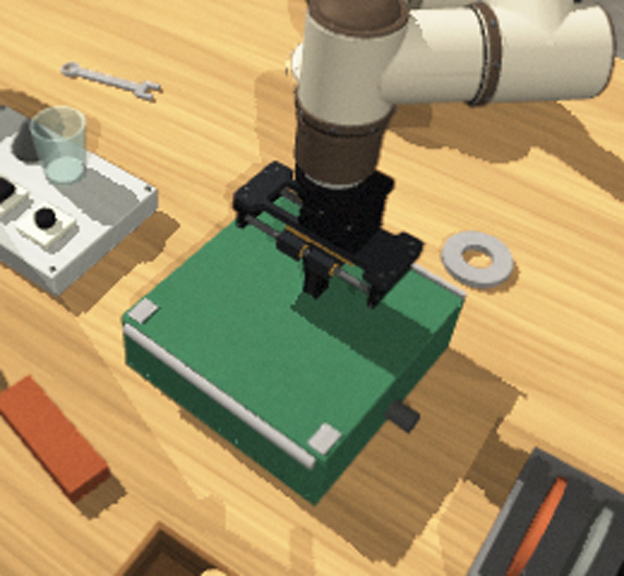

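The guard looks flat on the pan, and the force has begun to rise at z = 0.0909. I'll press slightly more to confirm the hard stop.

Call:
play_rows(deltas=[255,0,0.2,0,0,255,0,0,0,0,255,0,0.2,0,0,255,0,0,0,0,255,0,0,0,0,255,0,0,0,0,255,0,0,0,0,255,0,0,0,0,255,0,0,0,0,255,0,0,0,0])

```text
time_s: 9.25
tcp_pos: [0.5086, 0.216, 0.0909]
ee_rot: [[-0.996, 0.0, -0.092], [0.092, 0.0, -0.996], [-0.0, -1.0, -0.0]]
wrist_force: [-1.5, -0.5, 7.1]
gripper_width: 0.002
```

Call:
play_rows(deltas=[255,0,0.2,0,0,255,0,0,0,0,255,0,0.2,0,0,255,0,0,0,0,255,0,0.2,0,0,255,0,0,0,0,255,0,0,0,0,255,0,0,0,0,255,0,0,0,0,255,0,0,0,0])

```text
time_s: 10.25
tcp_pos: [0.5086, 0.216, 0.0909]
ee_rot: [[-0.996, 0.001, -0.092], [0.092, 0.0, -0.996], [-0.001, -1.0, -0.0]]
wrist_force: [-2.5, 0.2, 9.3]
gripper_width: 0.004
```

The force rose from 4 to 9 N while z stayed at 0.0909, so the guard is at its hard stop. Next I'll lift and go over to the square button.

Call:
play_rows(deltas=[255,0,-5,0,0,255,0,-20,0,0,255,0,-30,0,0,255,0,-30,0,0,255,0,-25,0,-0.058,255,-5.4,0,26.4,0,255,-5.4,0,26.4,0,255,-5.4,0,26.4,0,255,-5.4,0,26.4,0,255,-5.4,0,26.4,0])

```text
time_s: 11.25
tcp_pos: [0.5302, 0.0818, 0.1989]
ee_rot: [[-0.999, -0.002, -0.035], [0.035, -0.0, -0.999], [0.002, -1.0, 0.0]]
wrist_force: [-0.5, 0.5, -0.0]
gripper_width: 0.004
```

Call:
play_rows(deltas=[255,-5.4,0,26.4,0,255,-5.4,0,26.4,0,255,-5.4,0,26.4,0,255,-5.4,0,26.4,0,255,-5.4,0,26.4,0,255,-5.4,0,26.4,0,255,-5.4,0,26.4,0,255,-5.4,0,26.4,0,255,0,0,0,0,255,0,0,0,0])

```text
time_s: 12.25
tcp_pos: [0.566, -0.1298, 0.1987]
ee_rot: [[-0.999, -0.002, -0.036], [0.036, 0.0, -0.999], [0.002, -1.0, -0.0]]
wrist_force: [-0.1, -0.2, 0.4]
gripper_width: 0.009
```

Run:
```python
from station import r, eyes
import cv2,pickle
s=r.sense();print(s["time_s"],s["tcp_pos"],s["ee_rot"],s["wrist_force"],s["gripper_width"])
d={}
for n in ["wrist","scene","side"]:
    c=eyes.capture(n);d[n]=c;cv2.imwrite(f"pics/{n}3.png",c["img"])
pickle.dump((s,d),open("cap3.pkl","wb"))
```

```text
12.25 [ 0.56601116 -0.12984899  0.19873636] [[-9.99336104e-01 -2.12365633e-03 -3.63708866e-02]
 [ 3.63699321e-02  4.86358828e-04 -9.99338277e-01]
 [ 2.13994036e-03 -9.99997627e-01 -4.08798699e-04]] [-0.09210661 -0.17852375  0.4362562 ] 0.009353439414017702
```

View pics/wrist3.png

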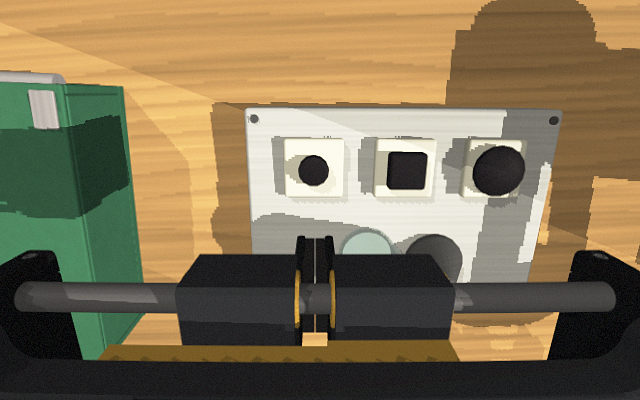

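View pics/side3.png

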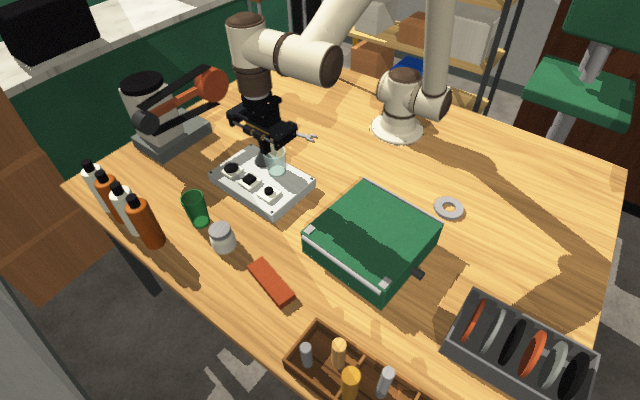

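The wrist picture shows the square button at about (407,170), between the round one at (314,170) and the mushroom at (498,170). The side view shows the guard flat. I'll check both numerically.

Run:
```python
import pickle;from h import *
np.set_printoptions(precision=4,suppress=True)
s,d=pickle.load(open("cap3.pkl","rb"))
c=d["wrist"];T=np.eye(4);T[:3,:3]=s["ee_rot"];T[:3,3]=s["tcp_pos"];M=np.linalg.inv(T@c["tool_from_camera"]);c["R"]=M[:3,:3];c["t"]=M[:3,3]
for n,u,v in (("sq",408,170.5),("round",314,170),("mush",499,170)): print(n,atz(ray(c,u,v),.065))
cv2.imwrite("pics/w3z.png",cv2.resize(c["img"][100:230,270:570],None,fx=2.6,fy=2.6,interpolation=2))
cv2.imwrite("pics/g3z.png",np.hstack([cv2.resize(d["side"]["img"][170:310,290:450],(400,350),interpolation=2),cv2.resize(d["scene"]["img"][100:240,310:470],(400,350),interpolation=2)]))
```

```text
sq [ 0.5792 -0.2136  0.065 ]
round [ 0.5826 -0.13    0.065 ]
mush [ 0.5768 -0.2955  0.065 ]
```

View pics/w3z.png

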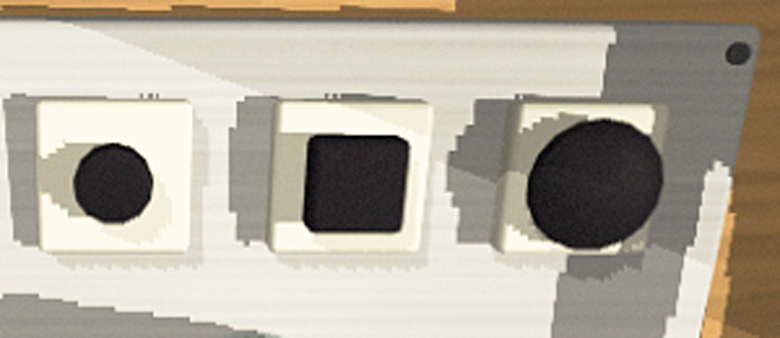

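View pics/g3z.png

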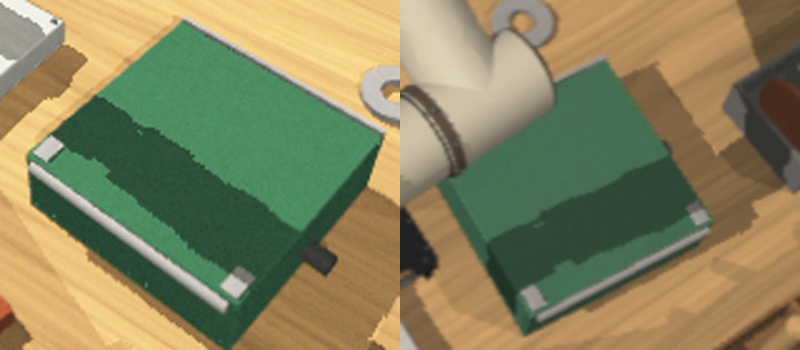

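The guard is fully shut. The button target is (0.579, -0.212), on which the wrist and fixed cameras agree to about 2 mm. I'll align above it and descend.

Call:
play_rows(deltas=[255,-5,0,20,0,255,-5,0,21,0,255,-3,0,21,0,255,-3,0,19.5,0,255,0,0,0,0,255,0,25,0,0,255,0,30,0,0,255,0,30,0,0,255,0,20,0,0,255,0,10,0,0])

```text
time_s: 13.4
tcp_pos: [0.5786, -0.21, 0.0826]
ee_rot: [[-0.999, -0.004, -0.034], [0.034, 0.001, -0.999], [0.004, -1.0, -0.001]]
wrist_force: [-0.3, 0.0, -0.1]
gripper_width: 0.007
```

Run:
```python
from station import r, eyes
import cv2,numpy as np
s=r.sense();print(s["time_s"],s["tcp_pos"],s["wrist_force"])
a=eyes.capture("side")["img"][110:230,190:350];b=eyes.capture("wrist")["img"]
cv2.imwrite("pics/p4.png",np.hstack([cv2.resize(a,(400,300),interpolation=2),cv2.resize(b,(400,300))]))
```

```text
13.4 [ 0.57859032 -0.20996158  0.08264476] [-0.27642353  0.03258594 -0.13799708]
```

View pics/p4.png

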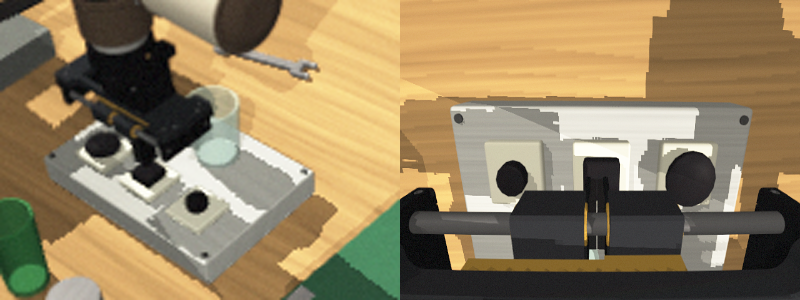

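The fingers are centred over the square button and clear of both round buttons and the tumbler. I'll press slowly.

Call:
play_rows(deltas=[255,0,2,0.5,0,255,0,2,0.5,0,255,0,2,0,0,255,0,2,0,0,255,0,2,0,0,255,0,2,0,0,255,0,2,0,0,255,0,1,0,0,255,0,1,0,0,255,0,0,0,0])

```text
time_s: 14.5
tcp_pos: [0.5797, -0.2125, 0.0686]
ee_rot: [[-0.999, -0.0, -0.035], [0.035, 0.0, -0.999], [0.0, -1.0, -0.0]]
wrist_force: [0.0, 0.7, -0.1]
gripper_width: 0.003
```

Call:
play_rows(deltas=[255,0,1,0,0,255,0,1,0,0,255,0,1,0,0,255,0,1,0,0,255,0,1,0,0,255,0,0.5,0,0,255,0,0.5,0,0,255,0,0,0,0,255,0,0,0,0,255,0,0,0,0])

```text
time_s: 15.5
tcp_pos: [0.5798, -0.2125, 0.0629]
ee_rot: [[-0.999, 0.0, -0.035], [0.035, -0.0, -0.999], [-0.0, -1.0, 0.0]]
wrist_force: [-0.2, 0.7, 2.9]
gripper_width: 0.006
```

Contact: 2.9 N at z = 0.0629. I'll continue to the bottom, near 0.059.

Call:
play_rows(deltas=[255,0,1,0,0,255,0,1,0,0,255,0,1,0,0,255,0,0.5,0,0,255,0,0,0,0,255,0,0.5,0,0,255,0,0,0,0,255,0,0,0,0,255,0,0,0,0,255,0,0,0,0])

```text
time_s: 16.5
tcp_pos: [0.5798, -0.2125, 0.0594]
ee_rot: [[-0.999, 0.0, -0.035], [0.035, -0.0, -0.999], [-0.0, -1.0, 0.0]]
wrist_force: [-1.7, 1.2, 6.3]
gripper_width: 0.006
```

Call:
play_rows(deltas=[255,0,0.3,0,0,255,0,0,0,0,255,0,0.3,0,0,255,0,0,0,0,255,0,0,0,0,255,0,0,0,0,255,0,0,0,0,255,0,0,0,0,255,0,0,0,0,255,0,0,0,0])

```text
time_s: 17.5
tcp_pos: [0.5799, -0.2125, 0.0594]
ee_rot: [[-0.999, 0.0, -0.034], [0.034, -0.0, -0.999], [-0.0, -1.0, 0.0]]
wrist_force: [-3.4, 2.7, 9.4]
gripper_width: 0.005
```

The button has bottomed out: z held at 0.0594 while the force rose to 9.4 N. I've held it for about a second, so I'll withdraw straight up.

Call:
play_rows(deltas=[255,0,0,0,0,255,0,0,0,0,255,0,-3,0,0,255,0,-4,0,0,255,0,-10,0,0,255,0,-20,0,0,255,0,-30,0,0,255,0,-40,0,0,255,0,-40,0,0,255,0,-20,0,0])

```text
time_s: 18.5
tcp_pos: [0.5814, -0.2131, 0.2296]
ee_rot: [[-0.999, 0.007, -0.035], [0.034, -0.002, -0.999], [-0.007, -1.0, 0.001]]
wrist_force: [0.8, 1.1, 0.1]
gripper_width: 0.003
```

Run:
```python
from station import r, eyes
import cv2,numpy as np
s=r.sense();print(s["time_s"],s["tcp_pos"],s["wrist_force"])
a=eyes.capture("side")["img"];b=eyes.capture("wrist")["img"]
cv2.imwrite("pics/s5.png",a);cv2.imwrite("pics/w5.png",b)
```

```text
18.5 [ 0.58135329 -0.21305778  0.22961239] [0.81775048 1.08141217 0.13797141]
```

View pics/s5.png

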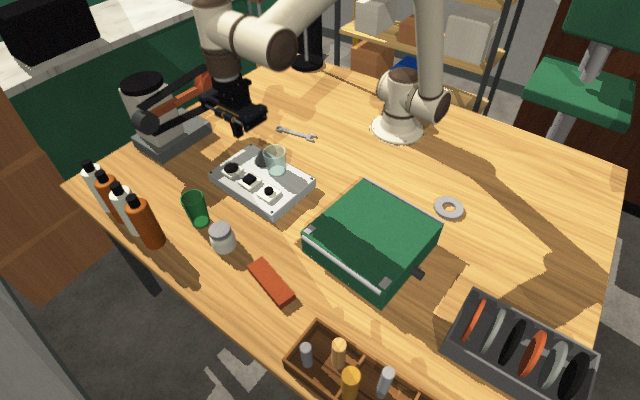

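View pics/w5.png

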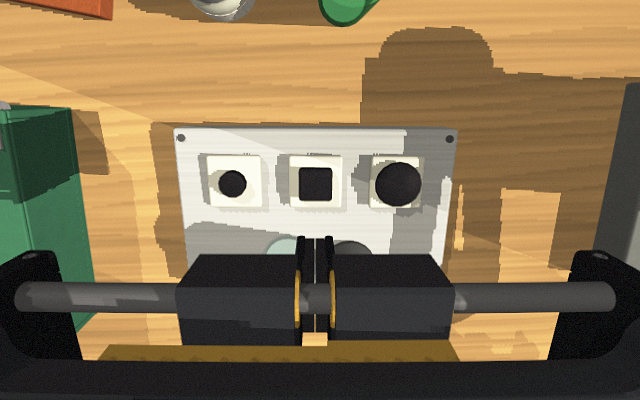

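The guard is flat at about (375,240), the square button at (315,184) is up, and the loose things look unmoved. I'll let the arm settle and hand in.

Call:
play_rows(deltas=[255,0,0,0,0,255,0,0,0,0,255,0,0,0,0,255,0,0,0,0,255,0,0,0,0,255,0,0,0,0,255,0,0,0,0,255,0,0,0,0,255,0,0,0,0,255,0,0,0,0])

```text
time_s: 19.6
tcp_pos: [0.5798, -0.2125, 0.2252]
ee_rot: [[-0.999, 0.0, -0.035], [0.035, -0.0, -0.999], [-0.0, -1.0, 0.0]]
wrist_force: [-0.1, 0.5, -0.6]
gripper_width: 0.006
```

```bash
python3 -c "
from station import r, eyes
print(r.finish_job())"
```

```text
the job is handed in; nothing more can be done
None
```

The grinder guard is shut and the square start button was then pressed, held and released. The job was handed in at about 19.6 s of the 48 s allowed.

- **Guard:** I pushed it down with the closed fingertips to its hard stop. Height held at 90.9 mm (91 mm expected) while the force rose from 4 to about 9 N, and later pictures show it lying flat.
- **Square button:** I pressed it straight down until it bottomed out. Height held at 59.4 mm (about 59 mm expected) while the force rose to 9.4 N. I held it for about 1 s, then withdrew straight up.
- **Last checks:** The arm was clear, with about 0 N at the wrist. The guard was flat and the button appeared to be up. The two round buttons had not been touched and the loose things looked unmoved, though I judged that by eye only.
- **Disagreements:** The wrist and fixed cameras differed by about 2 mm on the button's position. Triangulation put the button tops at 60–63 mm instead of 65 mm. Neither affected the press.
- **Limit of the force readings:** They are end-of-call readings, and the highest vertical force I saw was 9.4 N against the 30 N limit.

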